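# Put the jar mill into its blue gear and start it

## Task

Change gear on the jar mill: push the gear lever along the H-shaped gate, out of the left arm, across the middle passage and fully home into the slot with the blue tag, then press the green start button right down and let it go. Push the knob only with the outside of the fingers, never taking it between them. Do not press start before the lever is home, leave the red stop button alone, and do not disturb the jar on the rollers or the loose bottles and stopper.

Things in the scene. Friction and masses are not known exactly. Their poses are not given: they have to be found in the camera images.
- mill: White bench jar mill, fixed. Origin on the worktop under the middle of the gear gate; x from its front (towards the robot) to its back, y to its left, z up; turned up to 0.25 rad. Drive housing: x -135 to 65 mm, y -80 to 75 mm, deck 90 mm high. Left of it (y 75 to 234, x -95 to 25 mm) two black rollers with a red-lidded jar lying on them, highest point 126 mm.
- gate_middle (a point): Middle of the H gate, on top of its steel plate (94 x 68 mm, 96.5 mm above the worktop); axes as the mill's. Two straight arms along x at y +15 (left) and -15 mm (right), joined through the middle by a passage along y, 20 mm wide at its narrowest; the 9 mm lever rod goes to x +20 and -20 mm. The tongues between the arms have round tips (radius 7.5 mm) that guide the rod into the passage.
- knob (a point): Centre of the black ball knob (30 mm diameter) on top of the gear lever, a 9 mm steel rod that tilts about a point 67.5 mm below gate_middle; knob centre 121 mm from that point: 150 mm above the worktop when upright, 141 mm at the ends of the slots. From the middle the knob moves 37 mm fore or aft to the end of an arm and 28 mm sideways to an arm.
- lever_pin (a point): Point on the lever rod's axis at the gate plate, 65 mm from its pivot. Fully home in a slot it is 16.5 mm (horizontally) from that slot's tag.
- gear_lever (a joint): Fore-and-aft tilt of the lever, rad: 0 in the middle (cross passage), positive with the knob away from the mill's front (+x of the mill), ends at +0.3125 and -0.3125. Stiff hinge, stays where it is left; about 2 N at the knob moves it.
- gear_select (a joint): Sideways tilt of the lever, rad: negative with the knob to the left (+y of the mill), -0.2325 in the left arm, +0.2325 in the right arm, 0 half-way. It can change only when the lever is in the cross passage (gear_lever between about -0.08 and 0.08). Stays where it is left; about 2 N at the knob moves it.
- blue_tag: Blue disc, 16 mm across, on the gate plate just past the end of the slot that is wanted: always at the right arm of the H, at its far or its near end (in gate_middle's frame x +34.5 or -36.5 mm, y -15 mm). The red tag marks the other end of that arm; white (far) and yellow (near) tags mark the left arm.
- start (a joint): Green start button, a spring plunger pressed straight down: 0 released, 0.006 m fully down; fully down takes 5 N, it counts as pressed from 0.0045 m. It springs back.
- start_top (a point): Centre of the top of the green button (22 mm diameter, 112 mm above the worktop), on the front of the mill's deck, right-hand one of the two.
- stop (a joint): Red stop button, the left-hand one of the two, same make as the green one; not to be pressed.
- stop_top (a point): Centre of the top of the red stop button, 61 mm to the left of the green one.
- jar: Jar with a red lid (63 mm diameter, 98 mm long) lying loose on the mill's rollers, lid to the left; origin at the centre of its bottom. Bystander.
- pe_bottle: Small white plastic bottle (52 mm diameter, 100 mm high) standing loose in front of the rollers; origin under its centre. Bystander.
- wash_bottle: Wash bottle with blue cap and spout (219 mm high, 72 mm wide) standing loose behind the rollers; origin under its centre. Bystander.
- stopper: Red-brown rubber stopper (28 mm) standing loose in front of the mill; origin under its centre. Bystander.

How it is judged:
By the outcome, as a careful person would: the job done as asked, in the order asked, and still so for the second after the job is handed in, with the robot touching nothing.
It also fails if it takes over 61 s, if anything falls off the work surface, if the arm or the gripper's body presses on something with over 40 N, if the wrist force passes 120 N, or if a joint passes its speed limit or range.

## Robot

A 7-joint arm with a two-finger parallel gripper is mounted at the origin on a cart in front of the work surface, level with it; the furniture and walls round the work are solid. World frame = base frame: x ahead of the robot, y to its left, z up, the work surface at z = 0. Lengths are in m, angles in rad, forces in N, time in s.
With the tool pointing down it reaches from about 0.425 to 0.875 m from the base axis. Payload 8.4 kg.
Tool frame: the origin (TCP) lies on the mounting face of the last link; the fingertips stand 173 mm ahead of it and the grasp point (between the pads) lies 155 mm ahead of it (ctrl.grasp_offset is the distance from the TCP to the grasp point, in m); z points along the fingers, y is the line along which they close (so a half turn about z gives the same grasp; the last joint's range is limited). The gripper opens to 85 mm and grips with 20 to 120 N. Pads are 22 mm wide; open, the fingers measure 114 mm over their backs; the gripper's body (76 mm by 85 mm) begins 54 mm behind the grasp point. The pads swing forward as they close: fully open they stand 13 mm farther back than shut.
Start: joints at [1.006, 0.333, 0.04, 1.465, -0.013, 1.343, -0.059], TCP at [0.292, -0.581, 0.405] pointing down, gripper open.
Joint ranges: [-2.58, 2.58], [-0.38, 2.09], [-1.3, 1.39], [0.25, 2.4], [-1.5, 4.64], [0.08, 2.09], [-2.65, 2.65]. Speed limits (rad/s): [2.22, 2.22, 2.79, 2.79, 3.14, 3.14, 3.14].

## Interface

Orientations are given as a unit quaternion [w, x, y, z].
In Python, from rig import telemetry, eyes, job, ctrl gives the robot as it stands.
- The arm moves only by the shell command python3 -m inch 'ROWS'. ROWS is text: rows parted by semicolons, each of 7 numbers parted by spaces: the turn, a rotation vector about the tool's x, y, z in rad, then the shift along the tool's x, y, z in m, then the gripper's target within -1 to 1 (fully open at 1, half-way at 0, shut at -1). In form: ax ay az dx dy dz fingers; .... A call has 1 to 20 rows; each row shifts and turns the commanded pose from where the row before left it, along the tool's axes as they then stand; what a row does not reach is not made up. A row lasts 1/12 s, in which the tool goes at most 41.7 mm and 7.16 degrees, less where a joint would pass 70% of its speed; a pose out of reach is approached as far as the arm can. A call with a gripper value outside its range is refused whole. The fingers move at their own pace and stop on an object; the grip force is fixed at half the most. Time passes only in rows, so rows that do not move let the fingers close. It gives the time, the measured TCP pose, the force, the opening and the grip force at its end, in the units of the state.
- telemetry.sense(): the state, without advancing time (a new reading comes with each control period).
- eyes.get_image(name): name is "scene" or "top" or "wrist"; returns a dict with "frame" (400x640x3 uint8, red, green, blue), "fx", "fy", "cx", "cy" (pixels), "position" and "rotation" of the camera in the world. Camera axes: x right, y down, z forward; pixel columns grow to the right and rows downward; lengths in m; the calibration is good to about 2 mm. The wrist camera is an equidistant fisheye: a pixel r from the principal point sees the ray r / f radians off the axis. A picture is of the moment at which its call begins. There is no depth.
- job.job_done(): hands the job in; it is judged then, once.
The state is a dict: "time": time; "joint_positions": joint angles; "qd": joint speeds; "effort": joint torques, N m; "position": TCP position; "eef_rot": TCP orientation; "ft_force": force on the tool from outside, world axes, zero at the start; "torque": the same for the moment, N m; "width": finger opening in m; "grip_force": force on a finger pad.
Only numpy, scipy, OpenCV 4.12 (cv2) and the standard library are available. Lean on these libraries where they do the work, as an engineer would, in place of code of your own. Each camera call takes 0.05 s, during which the arm holds its last target. There are 200 camera calls.

## Working session

There is one attempt and no reset: what is moved stays moved. The work goes in short steps, Python scripts to look and compute and a shell command to move; the robot and the scene stay as the last step left them, time stands still between calls to the robot, and variables do not carry over. Pictures are saved under pics/ and viewed, at most 10 in all, crops included, and the job is handed in when it is done.

```bash
ls; mkdir -p pics; python3 - <<'E'
from rig import telemetry, eyes
import cv2,numpy as np
for n in("scene","top"):
    d=eyes.get_image(n); cv2.imwrite(f"pics/{n}0.png",d["frame"][...,::-1])
    print(n,{k:np.round(v,4).tolist() for k,v in d.items() if k!="frame"})
s=telemetry.sense(); print(s)
E
```

```text
pics
scene {'fx': 434.1243, 'fy': 434.1243, 'cx': 320.0967, 'cy': 195.8327, 'position': [0.0222, 0.477, 0.6908], 'rotation': [0.1845, -0.4044, 0.8204, -0.3597]}
top {'fx': 496.0458, 'fy': 496.0458, 'cx': 320.0128, 'cy': 200.9087, 'position': [0.3334, 0.1095, 1.2842], 'rotation': [0.0612, -0.6986, 0.7091, -0.0738]}
{'time': 0.1, 'joint_positions': array([ 1.00579877,  0.33380663,  0.03983098,  1.46618543, -0.01339389,
        1.34329005, -0.05851555]), 'qd': array([-0.0018866 , -0.00145353, -0.00062767, -0.0006245 , -0.00089872,
        0.00050593, -0.00013472]), 'effort': array([ 6.06516260e-03, -6.60008097e+01,  1.37115274e+00, -4.06471896e+01,
        1.69348688e-02,  8.91452335e-03,  4.49421645e-05]), 'position': array([ 0.29187682, -0.58059836,  0.4039299 ]), 'eef_rot': array([-6.81612996e-04,  9.73000025e-01,  2.30803909e-01, -2.05918900e-04]), 'ft_force': array([ 1.08974752,  0.06088516, -0.04131464]), 'torque': array([-0.03024689,  0.0316871 ,  0.02266366]), 'grip_force': 0.0, 'width': 0.0853787547173512}
```

View pics/scene0.png

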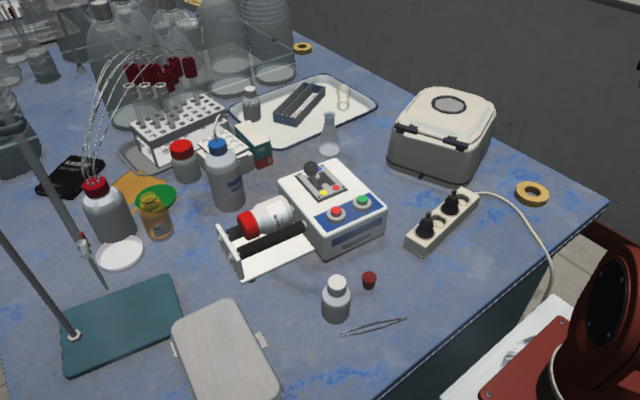

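View pics/top0.png

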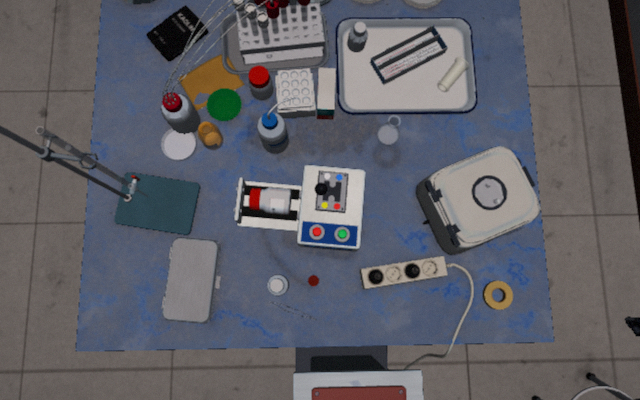

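The top view shows the red button at (317,232), green at (342,234), the knob at (321,188) in the left arm, and the blue tag at (339,177), the far end of the right arm; yellow is at (325,205) and red at (337,206). The scene view agrees. Next I measure from the two views.

```bash
cat > h.py <<'E'
import numpy as np,cv2
from rig import telemetry, eyes
from scipy.spatial.transform import Rotation as R
rot=lambda q:R.from_quat(np.roll(q,-1)).as_matrix()
def ray(d,u,v):
    r=np.array([(u-d["cx"])/d["fx"],(v-d["cy"])/d["fy"],1.]); r=rot(d["rotation"])@r
    return np.array(d["position"]),r/np.linalg.norm(r)
def plane(d,uv,z):
    p,r=ray(d,*uv); return p+r*(z-p[2])/r[2]
def tri(d1,a,d2,b):
    p,r=ray(d1,*a);q,s=ray(d2,*b)
    t=np.linalg.lstsq(np.c_[r,-s],q-p,rcond=None)[0]; A,B=p+r*t[0],q+s*t[1]
    return (A+B)/2,np.linalg.norm(A-B)
HSV={"red":((0,110,90),(9,255,255)),"green":((50,100,70),(85,255,255)),"blue":((100,100,120),(118,255,255)),"yellow":((24,120,120),(35,255,255)),"black":((0,0,0),(180,140,62))}
def blobs(d,c,box,amin=8):
    x0,y0,x1,y1=box; im=cv2.cvtColor(d["frame"],cv2.COLOR_RGB2HSV)[y0:y1,x0:x1]
    m=cv2.inRange(im,*map(np.array,HSV[c]))
    if c=="red": m|=cv2.inRange(im,np.array((170,110,90)),np.array((180,255,255)))
    n,_,st,ce=cv2.connectedComponentsWithStats(m)
    return [(round(ce[i][0]+x0,1),round(ce[i][1]+y0,1),int(st[i][4]),st[i][2:4].tolist()) for i in range(1,n) if st[i][4]>=amin]
E
python3 - <<'E'
from h import *
D={n:eyes.get_image(n) for n in("scene","top")}
for n,b in(("scene",(290,150,390,235)),("top",(303,165,365,248))):
    for c in HSV: print(n,c,blobs(D[n],c,b))
a=cv2.resize(D["scene"]["frame"][145:235,275:395],None,fx=5,fy=5,interpolation=2)
b=cv2.resize(D["top"]["frame"][160:250,300:370],None,fx=5,fy=5,interpolation=2)
cv2.imwrite("pics/c.png",np.hstack([a[:,:440],b])[...,::-1])
E
```

```text
scene red [(np.float64(335.6), np.float64(187.0), 27, [7, 5]), (np.float64(335.8), np.float64(210.0), 62, [10, 7])]
scene green [(np.float64(361.9), np.float64(198.5), 56, [10, 8])]
scene blue [(np.float64(318.9), np.float64(168.4), 11, [3, 4]), (np.float64(346.8), np.float64(214.2), 600, [69, 39])]
scene yellow [(np.float64(323.1), np.float64(192.2), 28, [7, 5])]
scene black [(np.float64(388.0), np.float64(160.0), 9, [3, 5]), (np.float64(296.7), np.float64(228.1), 168, [16, 14])]
top red [(np.float64(336.5), np.float64(205.9), 33, [6, 7]), (np.float64(316.5), np.float64(231.1), 61, [8, 9])]
top green [(np.float64(341.9), np.float64(233.5), 59, [9, 8])]
top blue [(np.float64(338.9), np.float64(176.9), 34, [7, 7]), (np.float64(310.6), np.float64(222.5), 11, [10, 3]), (np.float64(319.9), np.float64(223.1), 8, [7, 2]), (np.float64(342.1), np.float64(225.2), 9, [7, 2]), (np.float64(356.0), np.float64(235.5), 8, [1, 8])]
top yellow [(np.float64(324.4), np.float64(204.6), 30, [6, 6])]
top black [(np.float64(328.2), np.float64(190.2), 314, [26, 20]), (np.float64(305.5), np.float64(245.5), 12, [6, 2]), (np.float64(315.7), np.float64(246.6), 14, [9, 2])]
```

View pics/c.png

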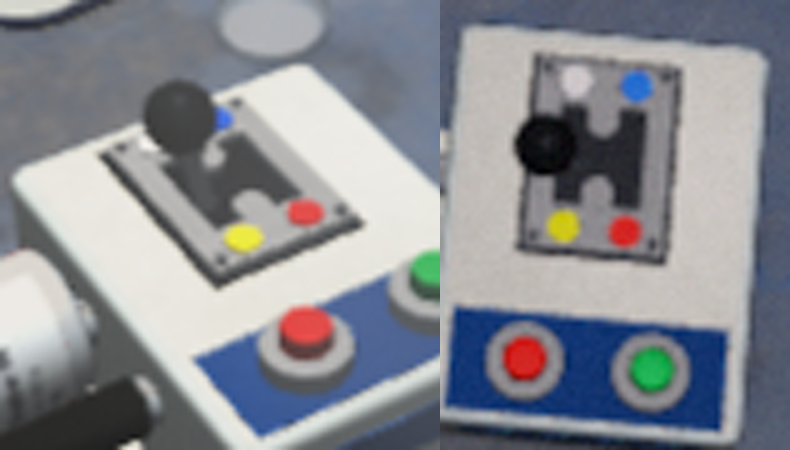

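Knob at scene (310.5,168.0) and top (320.7,188.7). Blue tag is at the far end of the right arm; the gate is clear.

```bash
python3 - <<'E'
from h import *
D={n:eyes.get_image(n) for n in("scene","top")}
S,T=D["scene"],D["top"]
P={}
for k,a,b,z in(("knob",(310.5,168),(320.7,188.7),.146),("green",(361.9,198.5),(341.9,233.5),.112),("stop",(335.8,210),(316.5,231.1),.112),("redtag",(335.6,187),(336.5,205.9),.097),("yellow",(323.1,192.2),(324.4,204.6),.097),("blue",None,(338.9,176.9),.097)):
    t=plane(T,b,z)
    print(k,"top-plane",t.round(4),*( (plane(S,a,z).round(4),*tri(S,a,T,b)) if a else ()))
    P[k]=t if a is None else (t+plane(S,a,z))/2
# mill frame: fit yaw from tags/buttons
src={"redtag":(-.0365,-.015),"yellow":(-.0365,.015),"blue":(.0345,-.015)}
A=np.array([src[k] for k in src]);B=np.array([plane(T,b,.097)[:2] for b in((336.5,205.9),(324.4,204.6),(338.9,176.9))])
a0,b0=A.mean(0),B.mean(0);u,v=A-a0,B-b0
th=np.arctan2((u[:,0]*v[:,1]-u[:,1]*v[:,0]).sum(),(u*v).sum())
Rm=np.array([[np.cos(th),-np.sin(th)],[np.sin(th),np.cos(th)]]);o=b0-Rm@a0
print("yaw",th,"gate",o,"res",(A@Rm.T+o-B).round(4).tolist())
for k in P: print(k,"in mill",((P[k][:2]-o)@Rm).round(4))
E
```

```text
knob top-plane [0.5828 0.0851 0.146 ] [0.5807 0.0852 0.146 ] [0.58270498 0.08455186 0.14455158] 0.0012644165087569727
green top-plane [0.4806 0.0357 0.112 ] [0.4761 0.0379 0.112 ] [0.48050136 0.03481621 0.10723989] 0.0017751520214814068
stop top-plane [0.4872 0.0961 0.112 ] [0.4823 0.0986 0.112 ] [0.4873466  0.09542544 0.1064153 ] 0.0015772683347924274
redtag top-plane [0.5502 0.0463 0.097 ] [0.5479 0.0462 0.097 ] [0.54991551 0.04559372 0.09545156] 0.0016075445478572414
yellow top-plane [0.5538 0.0757 0.097 ] [0.5511 0.0765 0.097 ] [0.5538853  0.07513764 0.0943495 ] 0.0012218370038604889
blue top-plane [0.6227 0.0387 0.097 ]
yaw -0.09983110191292462 gate [0.58884363 0.05722492] res [[0.0008, -0.0003], [0.0002, 0.0001], [-0.001, 0.0002]]
knob in mill [-0.0098  0.027 ]
green in mill [-0.1079 -0.0314]
stop in mill [-0.1076  0.0295]
redtag in mill [-0.0385 -0.0149]
yellow in mill [-0.0381  0.0151]
blue in mill [ 0.0355 -0.0151]
```

```bash
python3 -m inch '0 0 .113 0 0 0 -1;0 0 .113 0 0 0 -1;0 0 .113 0 0 0 -1;0 0 .113 0 0 0 -1;0 0 .113 0 0 0 -1;0 0 0 0 0 0 -1'
python3 -m inch '0 0 0 .009 -.034 0 -1;0 0 0 .009 -.034 0 -1;0 0 0 .009 -.034 0 -1;0 0 0 .009 -.034 0 -1;0 0 0 .009 -.034 0 -1;0 0 0 .009 -.034 0 -1;0 0 0 .009 -.034 0 -1;0 0 0 .009 -.034 0 -1;0 0 0 .009 -.034 0 -1;0 0 0 .009 -.034 0 -1;0 0 0 .009 -.034 0 -1;0 0 0 .009 -.034 0 -1;0 0 0 .009 -.034 0 -1;0 0 0 .009 -.034 0 -1;0 0 0 .009 -.034 0 -1;0 0 0 .009 -.034 0 -1;0 0 0 .009 -.034 0 -1;0 0 0 .009 -.034 0 -1;0 0 0 0 0 0 -1;0 0 0 0 0 0 -1'
cat >> h.py <<'E'
O=np.array([.5888,.0572]);TH=-.0998
RM=np.array([[np.cos(TH),-np.sin(TH)],[np.sin(TH),np.cos(TH)]])
def tip():
    s=telemetry.sense();Rt=rot(s["eef_rot"]);p=s["position"]+Rt[:,2]*.173
    print("t",round(s["time"],2),"tip mill",((p[:2]-O)@RM).round(4),"z",p[2].round(4),"yaw err",round(np.arctan2(Rt[1,0],Rt[0,0])-TH,3),"toolz",Rt[:,2].round(3),"F",s["ft_force"].round(1),"w",round(s["width"],4))
E
python3 - <<'E'
from h import *
tip()
d=eyes.get_image("wrist");cv2.imwrite("pics/w1.png",d["frame"][...,::-1])
print({k:np.round(v,4).tolist() for k,v in d.items() if k!="frame"})
E
```

```text
time: 0.8
position: [0.292, -0.5807, 0.4046]
eef_rot: [-0.0, 0.999, -0.052, -0.0]
ft_force: [0.3, -0.6, -0.8]
width: 0.0122
grip_force: 0.0
time: 2.47
position: [0.514, 0.0143, 0.4047]
eef_rot: [-0.0, 0.999, -0.046, -0.0]
ft_force: [-0.7, -0.8, 0.4]
width: 0.0001
grip_force: 0.0
t 2.47 tip mill [-0.0702 -0.05  ] z 0.2317 yaw err 0.008 toolz [-0.  0. -1.] F [-0.7 -0.8  0.4] w 0.0001
{'fx': 309.7069, 'fy': 309.7069, 'cx': 320.2053, 'cy': 194.3848, 'position': [0.5809, 0.0073, 0.3747], 'rotation': [-0.0902, -0.6681, 0.7319, 0.0993]}
```

View pics/w1.png

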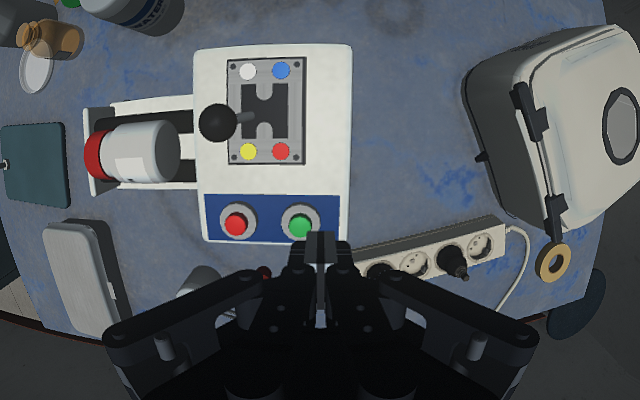

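The wrist view shows the knob at (217,123), green at (300,225), and tags blue (281,70), white (248,71), yellow (248,152) and red (281,152). I check these against the earlier fit.

```bash
python3 - <<'E'
from h import *
d=eyes.get_image("wrist")
def wp(u,v,z):
    x,y=u-d["cx"],v-d["cy"];r=np.hypot(x,y);t=r/d["fx"]
    r3=rot(d["rotation"])@np.array([np.sin(t)*x/r,np.sin(t)*y/r,np.cos(t)]);p=np.array(d["position"])
    return (p+r3*(z-p[2])/r3[2])[:2]
for k,u,z in(("knob",(217,123),.147),("green",(300,225),.112),("stop",(236,225),.112),("blue",(281,70),.097),("white",(248,71),.097),("yellow",(248,152),.097),("red",(281,152),.097)):
    w=wp(*u,z);print(k,w.round(4),((w-O)@RM).round(4))
E
```

```text
knob [0.5812 0.0835] [-0.0102  0.0255]
green [0.4815 0.0331] [-0.1044 -0.0347]
stop [0.4864 0.0929] [-0.1054  0.0253]
blue [0.6213 0.0362] [ 0.0344 -0.0177]
white [0.6246 0.066 ] [0.0348 0.0123]
yellow [0.5508 0.0746] [-0.0396  0.0135]
red [0.5474 0.044 ] [-0.0399 -0.0172]
```

```bash
python3 -m inch '0 0 .008 .007 -.026 0 -1;0 0 0 .007 -.026 0 -1;0 0 0 .006 -.025 0 -1;0 0 0 0 0 .03 -1;0 0 0 0 0 .03 -1;0 0 0 0 0 .03 -1;0 0 0 0 0 .012 -1;0 0 0 0 0 0 -1;0 0 0 0 0 0 -1'
python3 - <<'E'
from h import *
tip()
d=eyes.get_image("scene");cv2.imwrite("pics/s2.png",cv2.resize(d["frame"][110:250,230:420],None,fx=4,fy=4)[...,::-1])
E
```

```text
time: 3.32
position: [0.5419, 0.0858, 0.3033]
eef_rot: [0.0, 0.999, -0.054, -0.0]
ft_force: [-0.4, 0.1, 1.0]
width: 0.0001
grip_force: 0.0
t 3.32 tip mill [-0.0496  0.0237] z 0.1303 yaw err -0.008 toolz [-0. -0. -1.] F [-0.4  0.1  1. ] w 0.0001
```

View pics/s2.png

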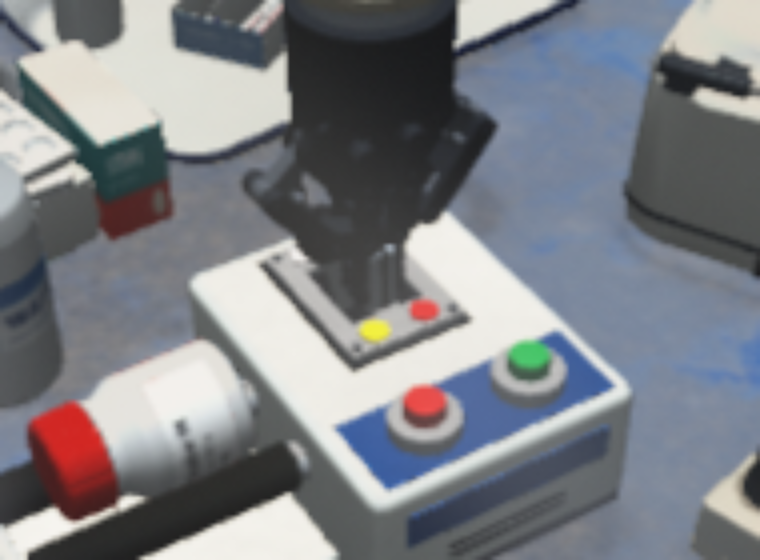

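The shut fingers stand in front of the knob, clear of the plate and buttons. I nudge the knob to the middle in small steps.

```bash
for i in 1 2; do python3 -m inch '0 0 -.004 .004 0 0 -1;0 0 0 .004 0 0 -1;0 0 0 0 0 0 -1' >/dev/null; python3 -c 'from h import *;tip()';done;  python3 -m inch '0 0 0 .002 0 0 -1;0 0 0 .002 0 0 -1' >/dev/null; python3 -c 'from h import *;tip()'
```

```text
t 3.62 tip mill [-0.0402  0.0246] z 0.1311 yaw err -0.004 toolz [ 0.003  0.    -1.   ] F [-0.5 -0.3  0.2] w 0.0
t 3.87 tip mill [-0.0332  0.0247] z 0.1299 yaw err 0.0 toolz [ 0.  0. -1.] F [-0.8 -0.9  1.5] w 0.0001
t 4.03 tip mill [-0.03    0.0247] z 0.1297 yaw err 0.001 toolz [-0.001  0.    -1.   ] F [-2.   0.4  0.3] w 0.0003
```

```bash
python3 - <<'E'
from h import *
d=eyes.get_image("wrist");cv2.imwrite("pics/w3.png",cv2.resize(d["frame"][60:330,180:460],None,fx=2,fy=2)[...,::-1])
E
```

```text
(no output)
```

View pics/w3.png

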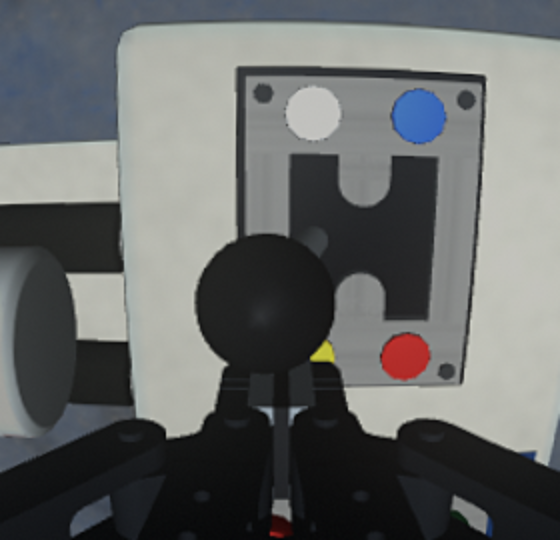

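The rod sits in the middle of the cross passage (crop (315,240), passage centre (361,240)). Now I go round to the knob's left side.

```bash
python3 -m inch '0 0 0 -.010 0 -.004 -1;0 0 0 -.010 0 -.004 -1;0 0 0 0 -.016 0 -1;0 0 0 0 -.016 0 -1;0 0 0 0 -.014 0 -1;0 0 0 .016 0 0 -1;0 0 0 .016 0 0 -1;0 0 0 .015 0 0 -1;0 0 0 0 0 0 -1;0 0 0 0 0 0 -1'>/dev/null
python3 - <<'E'
from h import *
tip()
d=eyes.get_image("wrist");cv2.imwrite("pics/w4.png",cv2.resize(d["frame"][60:330,180:460],None,fx=2,fy=2)[...,::-1])
E
```

```text
t 4.92 tip mill [-0.0034  0.0706] z 0.138 yaw err 0.0 toolz [-0.  0. -1.] F [-0.4 -0.  -0.6] w 0.0
```

View pics/w4.png

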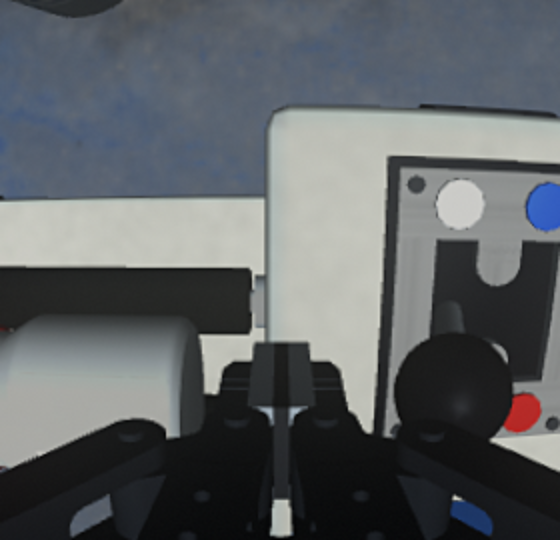

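The knob is just to the right of the fingers, in line, with the jar clear on the left. I push across.

```bash
for i in 1 2 3 4; do python3 -m inch '0 0 0 0 .005 0 -1;0 0 0 0 .005 0 -1;0 0 0 0 .005 0 -1' >/dev/null; python3 -c 'from h import *;tip()';done; python3 - <<'E'
from h import *
d=eyes.get_image("wrist");cv2.imwrite("pics/w5.png",cv2.resize(d["frame"][60:330,180:460],None,fx=2,fy=2)[...,::-1])
E
```

```text
t 5.22 tip mill [-0.0033  0.0551] z 0.138 yaw err 0.001 toolz [ 0. -0. -1.] F [-0.8  2.6  2. ] w -0.0001
t 5.47 tip mill [-0.0028  0.0404] z 0.1381 yaw err 0.001 toolz [ 0.001  0.    -1.   ] F [0.4 1.6 1.4] w -0.0
t 5.72 tip mill [-0.0029  0.025 ] z 0.1377 yaw err 0.001 toolz [-0. -0. -1.] F [-0.8  1.7 -0. ] w 0.0001
t 5.97 tip mill [-0.0029  0.01  ] z 0.1376 yaw err 0.0 toolz [-0. -0. -1.] F [0.6 1.7 0.3] w -0.0001
```

View pics/w5.png

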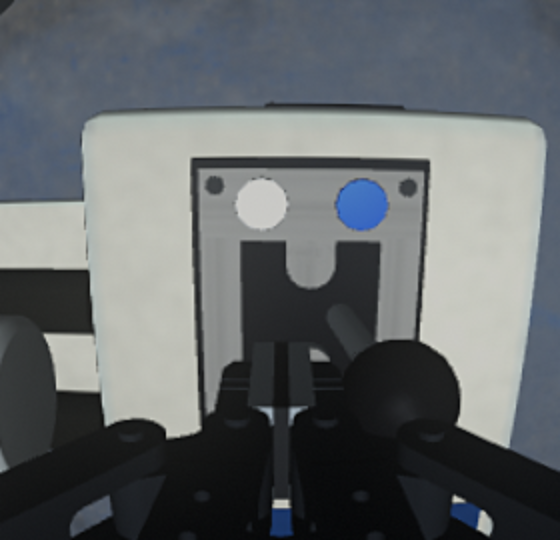

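The knob is moving right (crop (400,400)), with the rod in the passage near the right arm. A little further, until the force rises.

```bash
for i in 1 2 3; do python3 -m inch '0 0 0 0 .002 0 -1;0 0 0 0 .002 0 -1;0 0 0 0 0 0 -1' >/dev/null; python3 -c 'from h import *;tip()';done
```

```text
t 6.27 tip mill [-0.0029  0.0062] z 0.1375 yaw err 0.0 toolz [-0. -0. -1.] F [ 0.7  1.3 -1.5] w -0.0001
t 6.52 tip mill [-0.0029  0.0022] z 0.1376 yaw err 0.0 toolz [-0. -0. -1.] F [0.1 0.5 0.4] w -0.0
t 6.77 tip mill [-0.003   0.0008] z 0.1377 yaw err 0.002 toolz [ 0.     0.003 -1.   ] F [ 1.8  6.6 -2.6] w 0.0
```

The stop at the right arm is reached (6.6 N). Now round to the near side of the knob.

```bash
python3 -m inch '0 0 0 0 -.006 0 -1;0 0 0 0 -.006 0 -1;0 0 0 -.018 0 0 -1;0 0 0 -.018 0 0 -1;0 0 0 -.016 0 0 -1;0 0 0 0 .014 0 -1;0 0 0 0 .014 0 -1;0 0 0 0 .014 .004 -1;0 0 0 0 0 .004 -1;0 0 0 0 0 0 -1;0 0 0 0 0 0 -1'>/dev/null
python3 - <<'E'
from h import *
tip()
d=eyes.get_image("wrist");cv2.imwrite("pics/w6.png",cv2.resize(d["frame"][60:330,180:460],None,fx=2,fy=2)[...,::-1])
E
```

```text
t 7.68 tip mill [-0.0549 -0.0307] z 0.1296 yaw err 0.001 toolz [-0.  0. -1.] F [ 0.2 -0.1 -0.5] w -0.0001
```

View pics/w6.png

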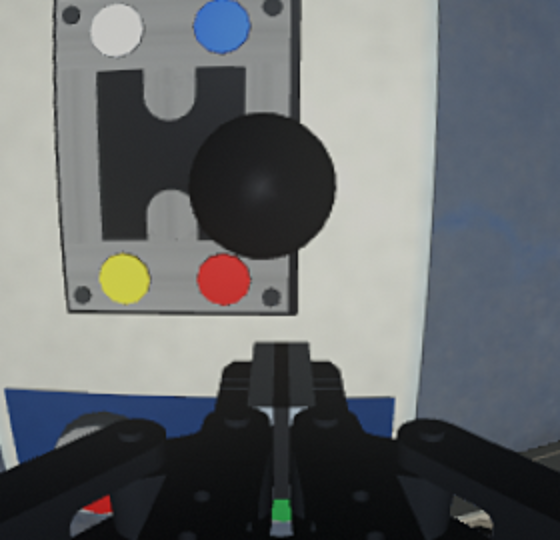

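The knob is in the right arm at crop (262,186), 4 mm left of the fingers' line (281). I correct and push forward.

```bash
python3 -m inch '0 0 0 .006 -.004 0 -1;0 0 0 .006 0 0 -1;0 0 0 .006 0 0 -1;0 0 0 .006 0 0 -1;0 0 0 .005 0 0 -1;0 0 0 .005 0 0 -1' >/dev/null; python3 -c 'from h import *;tip()'
for i in 1 2 ; do python3 -m inch '0 0 0 .004 0 0 -1;0 0 0 .004 0 0 -1;0 0 0 .004 0 0 -1' >/dev/null; python3 -c 'from h import *;tip()';done
for i in 1 2 3; do python3 -m inch '0 0 0 .002 0 0 -1;0 0 0 0 0 0 -1' >/dev/null; python3 -c 'from h import *;tip()';done
```

```text
t 8.23 tip mill [-0.0204 -0.0274] z 0.1296 yaw err 0.0 toolz [-0.001  0.    -1.   ] F [-1.6  0.6  0.6] w 0.0002
t 8.48 tip mill [-0.0086 -0.0274] z 0.1296 yaw err 0.0 toolz [-0.  0. -1.] F [-1.3  1.2  0. ] w 0.0003
t 8.73 tip mill [ 0.0033 -0.0275] z 0.1295 yaw err 0.001 toolz [-0.001 -0.    -1.   ] F [-2.1 -0.2 -1.4] w 0.0
t 8.9 tip mill [ 0.0056 -0.0275] z 0.1296 yaw err 0.0 toolz [-0.  0. -1.] F [-0.3 -0.6 -0.4] w -0.0001
t 9.07 tip mill [ 0.0073 -0.0274] z 0.1297 yaw err 0.001 toolz [-0.  0. -1.] F [-0.9  0.  -0.2] w 0.0003
t 9.23 tip mill [ 0.0094 -0.0274] z 0.1297 yaw err 0.001 toolz [ 0.  0. -1.] F [-2.   0.6 -0.4] w 0.0
```

```bash

for i in 1 2 3 4; do python3 -m inch '0 0 0 .002 0 0 -1;0 0 0 0 0 0 -1' >/dev/null; python3 -c 'from h import *;tip()';done
```

```text
t 9.4 tip mill [ 0.0107 -0.0274] z 0.1295 yaw err 0.001 toolz [-0.001  0.    -1.   ] F [-4.7 -0.  -0.1] w 0.0004
t 9.57 tip mill [ 0.0119 -0.0273] z 0.1292 yaw err 0.001 toolz [-0.003  0.    -1.   ] F [-8.   0.9  1.9] w 0.0
t 9.73 tip mill [ 0.013  -0.0272] z 0.129 yaw err 0.001 toolz [-0.005 -0.    -1.   ] F [-12.6   1.3   2.9] w 0.0002
t 9.9 tip mill [ 0.0142 -0.0272] z 0.1287 yaw err 0.001 toolz [-0.007 -0.    -1.   ] F [-15.7   0.    4.4] w 0.0001
```

The end stop is met (force rises from x 0.010, 15.7 N). I back off, rise over the green button and check that the lever stayed home.

```bash
python3 -m inch '0 0 0 -.012 0 0 -1;0 0 0 -.02 0 0 -1;0 0 0 -.02 0 -.02 -1;0 0 0 -.034 0 -.02 -1;0 0 0 -.034 .006 -.01 -1;0 0 0 0 0 0 -1;0 0 0 0 0 0 -1'>/dev/null
python3 - <<'E'
from h import *
tip()
d=eyes.get_image("wrist");w=cv2.resize(d["frame"][40:340,180:460],None,fx=1.6,fy=1.6)
t=cv2.resize(eyes.get_image("top")["frame"][160:240,300:360],None,fx=5,fy=5)[:480]
w=w[:400]
cv2.imwrite("pics/w7.png",np.hstack([w,t])[...,::-1])
print(blobs(d,"green",(200,150,440,330)),blobs(d,"blue",(200,0,440,200)),blobs(d,"red",(180,50,440,330)))
print({k:np.round(v,4).tolist() for k,v in d.items() if k!="frame"})
E
```

```text
t 10.48 tip mill [-0.1026 -0.0337] z 0.1815 yaw err 0.0 toolz [ 0.004 -0.001 -1.   ] F [ 0.4 -0.3 -0. ] w -0.0001
[(np.float64(317.0), np.float64(210.7), 607, [29, 28])] [(np.float64(287.4), np.float64(21.0), 111, [10, 15]), (np.float64(242.0), np.float64(173.0), 11, [11, 1]), (np.float64(294.0), np.float64(172.0), 9, [9, 1]), (np.float64(235.6), np.float64(178.5), 48, [22, 9]), (np.float64(364.0), np.float64(182.0), 11, [1, 11])] [(np.float64(292.6), np.float64(116.4), 353, [22, 22]), (np.float64(235.0), np.float64(210.0), 542, [27, 27])]
{'fx': 309.7069, 'fy': 309.7069, 'cx': 320.2053, 'cy': 194.3848, 'position': [0.5496, 0.0265, 0.3248], 'rotation': [-0.0888, -0.6652, 0.7349, 0.0975]}
```

View pics/w7.png

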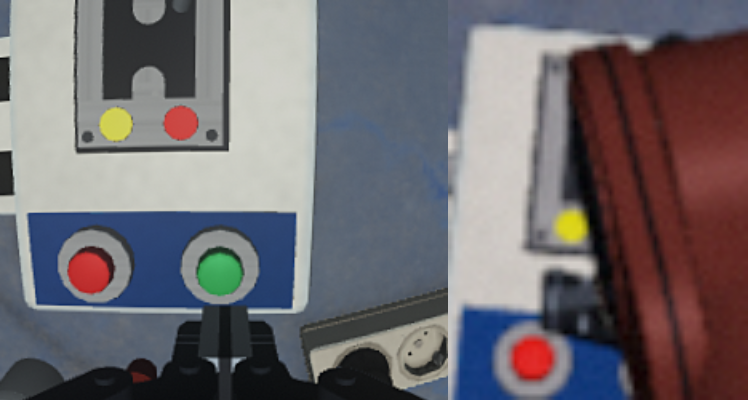

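The rod is at the far end of the right arm, the gripper is in line with the green button (317,211). I check numerically how far home the knob is and the green position.

```bash
python3 - <<'E'
from h import *
d=eyes.get_image("wrist");Rt=rot(d["rotation"]);p=np.array(d["position"])
def wp(u,v,z):
    x,y=u-d["cx"],v-d["cy"];r=np.hypot(x,y);t=r/d["fx"]
    r3=Rt@np.array([np.sin(t)*x/r,np.sin(t)*y/r,np.cos(t)])
    return ((p+r3*(z-p[2])/r3[2])[:2]-O)@RM
def proj(m,z):
    c=Rt.T@(np.r_[RM@m+O,z]-p);t=np.arctan2(np.hypot(*c[:2]),c[2]);return c[:2]/np.hypot(*c[:2])*t*d["fx"]+[d["cx"],d["cy"]]
print("green",wp(317,210.7,.112),"redtag",wp(292.6,116.4,.097),"blue part",wp(287.4,21,.097))
for x in(.025,.031,.037): print(x,"knob px",proj(np.array([x,-.028]),.141).round(1))
g=cv2.cvtColor(d["frame"],cv2.COLOR_RGB2GRAY)
m=(g[:70,270:360]<60).astype(np.uint8)
n,_,st,ce=cv2.connectedComponentsWithStats(m)
print([(st[i].tolist(),ce[i].round(1).tolist()) for i in range(1,n) if st[i][4]>30])
for r in range(0,60,2): print("".join("#" if a<50 else "+" if a<85 else "." for a in g[r,250:360:2]))
E
```

```text
green [-0.10486267 -0.03212607] redtag [-0.03818128 -0.01438425] blue part [ 0.0338572  -0.01053158]
0.025 knob px [309.3  13.5]
0.031 knob px [309.3   4.4]
0.037 knob px [309.4  -4.5]
[([0, 0, 62, 70, 1785], [30.0, 31.6])]
................#########################..............
................+########################..............
.................########################..............
.................########################..............
...+######++.....+######################...............
..................######################...............
...................####################................
...................+##################.................
....................+################..................
.....................+###############..................
.....................+.+#########+.+#..................
......................+...++##.....+#..................
.................+....+++++++......+#..................
.....................++.+++#.......+#..................
.....+.............+.+.+++++.......+#..................
.....................+.++++........+#..................
....................++.+++#........+#..................
....................+++++++........+#..................
.................###+.+++++........+#..................
######+..........##++.+++++........+#..................
######+..........##+..+++#+........+#..................
######+..........##++++++#.........+#..................
######+..........##+.++++#+........+#..................
#######..........###.+++#++........+#..................
#######..........####++#+#.........++..................
#######.........+######+++.........++..................
########.......+#######++#.........++..................
#########.....#######+#++#.........++..................
#####################+++++.........++..................
######################++++.........++..................
```

The knob outline's bottom at row 21 and widest at about row 0 fits x ≈ 0.036, i.e. home. Now I press green.

```bash
python3 -m inch '0 0 0 -.002 -.002 .02 -1;0 0 0 0 0 .02 -1;0 0 0 0 0 .02 -1;0 0 0 0 0 .005 -1;0 0 0 0 0 0 -1' >/dev/null; python3 -c 'from h import *;tip()'
for i in 1 2 3 4 5; do python3 -m inch '0 0 0 0 0 .002 -1;0 0 0 0 0 0 -1' >/dev/null; python3 -c 'from h import *;tip()';done
```

```text
t 11.05 tip mill [-0.1054 -0.0315] z 0.113 yaw err 0.001 toolz [-0.004  0.001 -1.   ] F [ 0.3  0.3 -0.2] w -0.0003
t 11.22 tip mill [-0.104  -0.0312] z 0.1133 yaw err 0.001 toolz [ 0.001  0.    -1.   ] F [-0.2  0.4  0.8] w 0.0
t 11.38 tip mill [-0.104  -0.0312] z 0.1114 yaw err 0.001 toolz [ 0.002  0.    -1.   ] F [0.8 0.5 2.2] w 0.0001
t 11.55 tip mill [-0.1041 -0.0312] z 0.1092 yaw err 0.001 toolz [ 0.002  0.    -1.   ] F [1.7 0.3 3.9] w 0.0003
t 11.72 tip mill [-0.1041 -0.0313] z 0.107 yaw err 0.001 toolz [ 0.002  0.    -1.   ] F [2.4 0.6 3.8] w -0.0001
t 11.88 tip mill [-0.104  -0.0313] z 0.1063 yaw err 0.0 toolz [ 0.002 -0.    -1.   ] F [-3.1  0.1 17.1] w 0.0001
```

Button bottomed out (17 N at z 0.106). I release and retreat.

```bash
python3 -m inch '0 0 0 0 0 -.006 -1;0 0 0 0 0 -.02 -1;0 0 0 0 0 -.03 -1;0 0 0 0 0 -.035 -1;0 0 0 0 0 -.035 -1;0 0 0 0 .035 0 -1;0 0 0 0 .035 0 -1;0 0 0 0 .035 0 -1;0 0 0 0 .035 0 -1;0 0 0 0 .035 0 -1;0 0 0 0 .035 0 -1;0 0 0 0 .035 0 -1;0 0 0 0 .035 0 -1;0 0 0 0 0 0 -1;0 0 0 0 0 0 -1;0 0 0 0 0 0 -1' >/dev/null
python3 - <<'E'
from h import *
tip()
S,T=eyes.get_image("scene"),eyes.get_image("top")
for n,D,b in(("scene",S,(290,150,390,235)),("top",T,(303,165,365,248))):
    for c in("red","green","blue","yellow"): print(n,c,[(float(x),float(y),a) for x,y,a,_ in blobs(D,c,b,20)])
g=cv2.cvtColor(S["frame"],cv2.COLOR_RGB2GRAY);m=(g<70).astype(np.uint8)
for r in range(145,190): print("".join("#" if a else "." for a in m[r,290:370]))
E
```

```text
t 13.22 tip mill [-0.105  -0.3108] z 0.2301 yaw err 0.001 toolz [-0.001  0.001 -1.   ] F [ 0.3  1.3 -0.5] w -0.0002
scene red [(335.6, 187.0, 27), (335.7, 210.0, 61)]
scene green [(361.9, 198.5, 56)]
scene blue [(346.7, 214.2, 597)]
scene yellow [(323.1, 192.2, 28)]
top red [(336.5, 205.8, 31), (316.5, 231.1, 61)]
top green [(341.9, 233.5, 59)]
top blue [(337.7, 177.0, 20), (321.7, 232.5, 391), (354.0, 231.3, 53)]
top yellow [(324.4, 204.6, 30)]
...###.......................######.............................................
####........................#########...........................................
##.........................####..####...........................................
..........................############..........................................
..........................############..........................................
..........................############..........................................
..........................############..........................................
..........................############..........................................
..
[... 2294 characters left out ...]
....................................................
...........#....................................................................
............#...................................................................
................................................................................
................................................................................
................................................................................
...............#................................................................
................#...............................................................
................................................................................
```

```bash
python3 - <<'E'
from h import *
S=eyes.get_image("scene");T=eyes.get_image("top")
print(((plane(S,(321.6,150.5),.141)[:2]-O)@RM).round(4))
g=cv2.cvtColor(T["frame"],cv2.COLOR_RGB2GRAY);m=(g[165:215,325:362]<45).astype(np.uint8)
n,_,st,ce=cv2.connectedComponentsWithStats(m)
for i in range(1,n):
    if st[i][4]>20: print(st[i],ce[i]+[325,165])
for r in m[:35]: print("".join(".#"[a] for a in r))
E
```

```text
[ 0.0332 -0.0262]
[ 14   2  12  12 109] [344.68807339 172.74311927]
[  0  17  15  18 108] [331.10185185 190.46296296]
.....................................
.....................................
...................###...............
.................#######.............
................#########............
...............##########............
...............###########...........
...............###########...........
..............############...........
..............############...........
...............##########............
...............##########............
................########.............
.................######..............
.....................................
.....................................
.....................................
####.................................
##.#.................................
####.................................
#..#.................................
.##........##........................
####......#####......................
#..###.#####..#......................
#.##.#.#####..#......................
..#####...##..#......................
####..##.##..........................
##.######..###.......................
##..##.#.#..##.......................
..#..#..###.#........................
##.#.....#####.......................
##........#...#......................
#.#.......#.##.......................
.#..........##.......................
.#...................................
```

```bash
python3 - <<'E'
from h import *
T=eyes.get_image("top");print(((plane(T,(344.5,172.7),.141)[:2]-O)@RM).round(4))
from rig import job
print(job.job_done())
E
```

```text
[ 0.0361 -0.026 ]
the job is handed in; nothing more can be done
None
```

The gear lever is home in the blue-tagged slot (far end of the right arm). After that I pressed the green start button right down and let it go. I handed the job in at about 13 s with the arm clear; the hand-in gave no verdict.

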